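# Put the potter's wheel into slow gear and stand the fallen bottle on it

### The arm

A 7-joint arm with a two-finger parallel gripper is mounted at the origin on the work surface. World frame = base frame: x ahead of the robot, y to its left, z up, the work surface at z = 0. Lengths are in mm, angles in degrees, forces in N, time in s.
With the tool pointing down it reaches from about 350 to 900 mm from the base axis. Payload 8.1 kg.
Tool frame: the origin (TCP) lies midway between the tips of the shut fingers; the grasp point (between the pads) lies 19 mm behind it; z points along the fingers, y is the line along which they close (so a half turn about z gives the same grasp; the last joint's range is limited). The gripper opens to 92 mm and grips with 3 to 60 N. Pads are 19 mm wide; open, the fingers measure 130 mm over their backs; the gripper's body (75 mm by 190 mm) begins 47 mm behind the grasp point.
Start: joints at [-5.879, 24.895, 1.432, 90.138, -0.665, 64.973, -4.303], TCP at [625.013, -0.027, 226.742] pointing down, gripper open.
Joint ranges: [-149.89, 149.89], [-25.12, 119.58], [-72.63, 75.52], [4.76, 147.25], [-75.54, 255.54], [6.69, 114.76], [-157.13, 157.13]. Speed limits (degrees/s): [127.2, 127.2, 172.46, 172.46, 180, 180, 180].

### API

Orientations are given as a 3x3 rotation matrix whose columns are the frame's x, y, z axes.
In Python, from cell import * gives the robot as it stands.
- The arm moves only by the tool play_rows, never from a script. Its argument "series" is a list of rows, each a list of 3 entries, a list of its own where there are three numbers: the turn, a rotation vector about the world's x, y, z in degrees, then the shift along the world's x, y, z in cm, then the opening, from 0 (shut) to 1 (fully open). In form: [[[rx, ry, rz], [dx, dy, dz], grip], ...]. A call has 1 to 20 rows; each row shifts and turns the commanded pose from where the row before left it; what a row does not reach is not made up. A row lasts 1/8 s, in which the tool goes at most 62.5 mm and 10.7 degrees, less where a joint would pass 70% of its speed; a pose out of reach is approached as far as the arm can. A call is refused whole if a number of a shift passes 6.25 or a number of a turn 10.7, either way. A call with a gripper value outside its range is refused whole. The fingers move at their own pace and stop on an object; the grip force is fixed at half the most. Time passes only in rows, so rows that do not move let the fingers close. It gives the time, the measured TCP pose, the force, the opening and the grip force at its end, in the units of the state.
- state(): the state, without advancing time (a new reading comes with each control period).
- get_image(name): name is "scene" or "side" or "wrist"; returns a dict with "image" (384x512x3 uint8, blue, green, red), "range_z" (384x512 float32, mm along the optical axis (not along the pixel's ray), 0 where there is no reading), "fx", "fy", "cx", "cy" (pixels), "k1" (the pictures are not rectified: a ray, as slopes to the right and down, at radius r is drawn at 1 + k1 r^2 times it, then the intrinsics apply), "R" (3x3) and "t" (3): a world point X has camera coordinates R X + t. Camera axes: x right, y down, z forward; pixel columns grow to the right and rows downward; lengths in mm; the calibration is good to about 2 mm. A picture is of the moment at which its call begins.
- job_done(): hands the job in; it is judged then, once.
The state is a dict: "time_s": time; "joints": joint angles; "dq": joint speeds; "effort": joint torques, N m; "position": TCP position; "orientation": TCP orientation; "ft_force": force on the tool from outside, world axes, zero at the start; "wrist_torque": the same for the moment, N m; "opening": finger opening in mm; "grasp_force": force on a finger pad.
Only numpy, scipy, OpenCV 4.12 (cv2) and the standard library are available. Lean on these libraries where they do the work, as an engineer would, in place of code of your own. Each camera call takes 0.05 s, during which the arm holds its last target. There are 200 camera calls.

### The job

Set the potter's wheel up for banding the square bottle at slow speed. Ease the ball-ended gear lever over from fast (leaning away from you) to slow (leaning towards you), without slamming it, and rock the wheel by its lugs until the gear teeth mesh and the lever drops fully home. Then pick up the square bottle that has toppled over and stand it gently upright on its foot on the middle of the wheel, leaving the other ware and tools undisturbed.

Things in the scene. Friction and masses are not known exactly. Their poses are not given: they have to be found in the camera images.
- machine: Base casting of the built-in potter's wheel: a grey disc 224 mm across, 22 mm high, with a foot at its left (+y) carrying the lever's bearing block. Origin on the wheel's axis at table height. -x: the way the lever's ball moves from fast to slow (towards the robot, within 0.25 rad); y points to the lever; z up. Lever pivot at (-45, 185, 36) mm in this frame.
- wheel_axis (a point): Point on the wheel's vertical axis, on the flat upper face of the wheel head (115 mm above the table): the bottle is to stand here. The head is an aluminium disc 240 mm across, 18 mm thick, with fine concentric rings of 60, 100 and 140 mm diameter. It turns by hand with light drag (1 to 3 N at a lug) until the teeth mesh; then it is held, with about 7 degrees of play.
- lug0 (a point): Centre (20 mm above the wheel head) of one of three identical grey lugs bolted to the wheel head at 120 degrees, centres 88 mm from the axis: the handholds by which to rock the wheel. Each is an upright block 24 mm thick (radially), 60 mm long (tangentially), 40 mm high. It moves on a circle about the wheel's axis.
- lug1 (a point): The same point of the second lug (120 degrees counter-clockwise of lug0, seen from above).
- lug2 (a point): The same point of the third lug (240 degrees counter-clockwise of lug0).
- lever (a joint): Angle of the gear lever from upright, rad. -0.56: fast, on its stop, leaning to the machine's +x (away from the robot). +0.56: slow, fully home, leaning to -x. The lever is top-heavy: past upright it falls that way by the weight of its ball (about 2 N at the ball) and stays. With the teeth tip to tip it comes to rest at about 0.2; when they mesh it falls on to 0.56 by itself.
- dog_clutch (a point): Point on the wheel's axis 79 mm above the table, under the wheel head: here the lever raises a gear ring of 12 teeth (one each 30 degrees), which does not turn, against dogs on the wheel. At the start dogs and teeth stand tip to tip, by an unknown amount; a slow turn of the wheel (under 0.5 rad/s) of at most 15 degrees, one way or the other, brings them to a gap, about 7 degrees wide.
- lever_ball (a point): Centre of the lever's plain steel ball knob, 45 mm diameter, on a 12 mm rod, 140 mm from the pivot: 176 mm above the table with the lever upright. The ball moves on an arc about the pivot, in the machine's x-z plane, and may be gripped from above or pushed.
- bottle_mid (a point): Centre (half-way up) of the toppled bottle: slab-built, pale bisque, a square body 64 x 64 x 90 mm, shoulders tapering over 16 mm to a square neck 34 x 34 mm, 47 mm long, parallel to the body's sides; 155 mm long over all, 0.2 to 0.34 kg. The x axis points along the bottle from foot to mouth; at the start it is level and the mouth points to the right (-y, within 0.55 rad). The square foot lies 77 mm from here along -x.
- bottle_neck (a point): Point on the bottle's axis in the middle of its neck, 132 mm from the foot (x axis towards the mouth).
- bottle_foot (a point): Centre of the bottle's flat square foot (x axis towards the mouth); 32 mm above the table while it lies on its side.
- cup: Bystander: clay cup, 74 mm across, 85 mm high. Origin under its centre, z up.
- tall_cup: Bystander: tall clay cup, 94 mm across, 112 mm high. Origin under its centre, z up.
- bowl: Bystander: clay bowl, 132 mm across, 60 mm high. Origin under its centre, z up.
- dish: Bystander: shallow clay dish, 128 mm across, 24 mm high. Origin under its centre, z up.
- jar: Bystander: round pale lidded jar, 110 mm across, 161 mm high over its knob. Origin under its centre, z up.
- rib: Bystander: flat wooden throwing rib, 100 x 50 x 8 mm. Origin under its centre.
- trimmer: Bystander: wooden-handled trimming knife lying flat, 180 mm long, 12 mm thick. Origin near its middle.
Things that resemble listed ones, but are neither listed nor needed, are in the scene too. Leave any yellow look-alike of the part that bears bottle_mid alone.

How it is judged:
By the outcome, as a careful person would: the job done as asked, in the order asked, and still so for the second after the job is handed in, with the robot touching nothing.
It also fails if it takes over 67 s, if anything falls off the work surface, if the arm or the gripper's body presses on something with over 40 N, if the wrist force passes 120 N, or if a joint passes its speed limit or range.

## Working session

There is one attempt and no reset: what is moved stays moved. The work goes in short steps, Python scripts to look and compute and a tool call to move; the robot and the scene stay as the last step left them, time stands still between calls to the robot, and variables do not carry over. Pictures are saved under pics/ and viewed, at most 10 in all, crops included, and the job is handed in when it is done.

Besides the shell and the picture viewer there is one more tool, called after "Call:" as name([rows], argument=value, ...), one row to a line, values as JSON. play_rows: Moves the arm, as the interface text tells. Its arguments: {"type":"object","properties":{"series":{"type":"array","items":{"type":"array"}}},"required":["series"]}

```bash
mkdir -p pics
cat > h.py <<'E'
from cell import *
import numpy as np, cv2
def pts(d):
    h,w=d["range_z"].shape
    u,v=np.meshgrid(np.arange(w),np.arange(h))
    K=np.array([[d["fx"],0,d["cx"]],[0,d["fy"],d["cy"]],[0,0,1.]])
    n=cv2.undistortPoints(np.stack([u,v],-1).reshape(-1,1,2).astype(np.float64),K,np.array([d["k1"],0,0,0,0.])).reshape(h,w,2)
    z=d["range_z"][...,None]
    c=np.concatenate([n*z,z],-1)
    P=(c-np.array(d["t"]))@np.array(d["R"])
    P[d["range_z"]==0]=np.nan
    return P
def grab(n):
    d=get_image(n); return d,pts(d)
E
python3 - <<'E'
from h import *
ims=[]
for n in("scene","side","wrist"):
    d,P=grab(n); np.savez(n+"0.npz",P=P,im=d["image"]); cv2.imwrite(f"pics/{n}0.png",cv2.resize(d["image"],(800,600)) if n!="wrist" else d["image"])
    C=-np.array(d["R"]).T@np.array(d["t"]); print(n,C.round(),np.array(d["R"])[2].round(2))
print(state())
E
```

```text
scene [1193.  457. 1441.] [-0.45 -0.32 -0.83]
side [  429. -1026.   750.] [ 0.06  0.83 -0.55]
wrist [624.  77. 384.] [-0.   -0.29 -0.96]
{'time_s': 0.15, 'joints': array([-5.87811387, 24.92906008,  1.42960977, 90.17576143, -0.66315102,
       64.97522712, -4.30182681]), 'dq': array([ 0.00410233, -0.18392732,  0.00399774, -0.20035419,  0.0663813 ,
        0.05488793,  0.04395461]), 'effort': array([ 9.13879558e-04, -6.68263149e+01,  9.85680185e-01, -3.14695251e+01,
       -6.03506877e-02,  3.94195947e-02,  8.07748006e-05]), 'position': array([ 6.24608705e+02, -4.74198715e-02,  2.26114937e+02]), 'orientation': array([[ 2.53620138e-05,  9.99999223e-01, -1.24611559e-03],
       [ 9.99999991e-01, -2.55219745e-05, -1.28351788e-04],
       [-1.28383491e-04, -1.24611232e-03, -9.99999215e-01]]), 'ft_force': array([-0.76694796, -0.30884894, -0.09560415]), 'wrist_torque': array([ 0.02008312,  0.001514  , -0.00958107]), 'grasp_force': 0.0, 'opening': 91.87528394903389}
```

View pics/scene0.png

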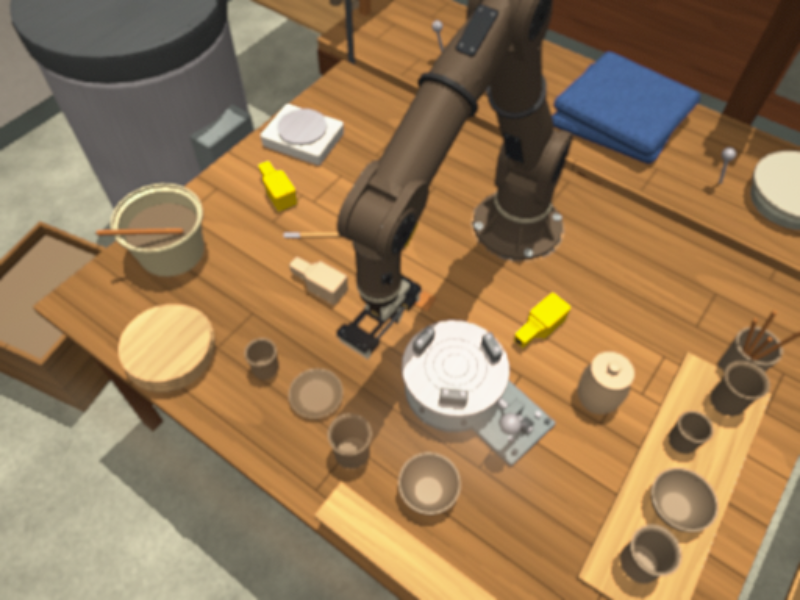

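View pics/side0.png

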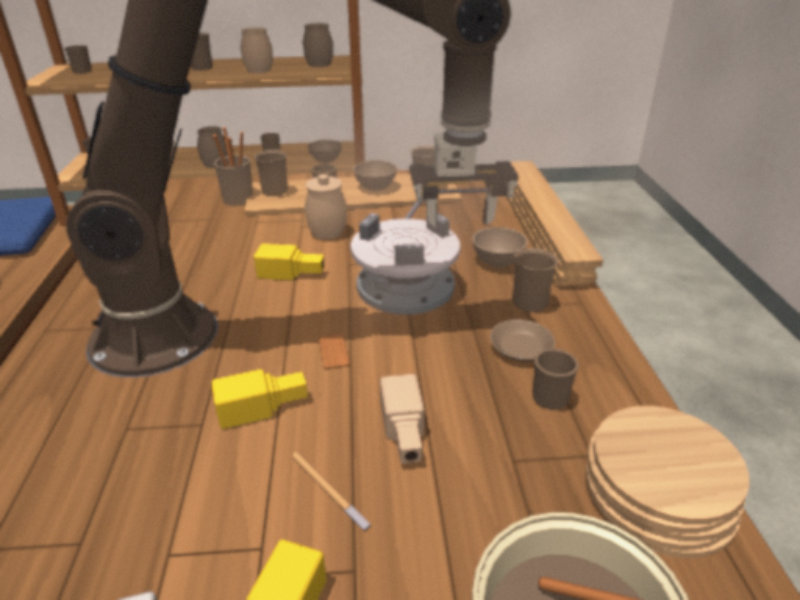

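The scene view (800x600) shows the pale bottle at (320,280), with its neck towards the upper left. The other candidates are the yellow look-alikes at (278,186) and (545,320), plus a third that the side view shows at (290,585). The wheel is at (455,368), its lugs at (424,340), (491,347) and (453,397), and the lever ball at about (510,422). The pale bisque bottle matches the description, so I choose that one.

Run:
```python
from h import *
S=np.load("scene0.npz");P=S["P"];im=S["im"];D=np.load("side0.npz");Q=D["P"];jm=D["im"]
def at(P,u,v,r=2):
    u=int(u*.64);v=int(v*.64);return np.nanmedian(P[v-r:v+r+1,u-r:u+r+1].reshape(-1,3),0).round(1)
for n,u,v in[("headmid",457,366),("lugA",424,338),("lugB",491,343),("lugC",453,392),("ball",511,418),("bottlebody",328,278),("neck",303,266),("trimmer",320,236),("cup",261,350),("dish",316,392),("tall",350,435),("bowl",429,490),("jar",613,368),("base corner",550,422),("yel",545,318)]:print(n,at(P,u,v))
# head face circle fit
for nm,A in(("scene",P),("side",Q)):
    m=(abs(A[...,2]-115)<5)&(abs(A[...,0]-740)<250)&(abs(A[...,1]-60)<250)
    pt=A[m][:,:2].astype(np.float32)
    print(nm,len(pt),np.round(cv2.minEnclosingCircle(pt),1) if 0 else cv2.minEnclosingCircle(pt), np.nanmedian(A[m][:,2]))
    m=(A[...,2]>145)&(A[...,2]<162); c=np.array(cv2.minEnclosingCircle(pt)[0])
    m&=np.hypot(A[...,0]-c[0],A[...,1]-c[1])<115
    n,l,st,ce=cv2.connectedComponentsWithStats(m.astype(np.uint8))
    for i in range(1,n):
        if st[i,4]>15: q=A[l==i]; print(" lug",st[i,4],q.mean(0).round(1),np.degrees(np.arctan2(*(q.mean(0)[:2]-c)[::-1])).round(1))
# bottle: depth-raised pale region near
b=at(P,328,278)
for nm,A in(("scene",P),("side",Q)):
    m=(A[...,2]>20)&(A[...,2]<80)&(np.hypot(A[...,0]-b[0],A[...,1]-b[1])<130)
    n,l,st,ce=cv2.connectedComponentsWithStats(m.astype(np.uint8));
    for i in range(1,n):
        if st[i,4]>60:
            q=A[l==i];top=q[q[:,2]>52];print(nm,st[i,4],q.mean(0).round(),q.min(0).round(),q.max(0).round(),"top",cv2.minAreaRect(top[:,:2].astype(np.float32)) if len(top)>5 else 0)
            s=q[(q[:,2]>42)&(q[:,2]<54)];print("  neck top",len(s),cv2.minAreaRect(s[:,:2].astype(np.float32)) if len(s)>5 else 0, s.mean(0))
cr=im[150:300,220:390];cr2=jm[220:310,210:300]
cv2.imwrite("pics/crop.png",np.hstack([cv2.resize(cr,(500,441),interpolation=3),cv2.resize(cr2,(300,441),interpolation=3)]))
```

```text
headmid [534.4 141.7 116.4]
lugA [537.4  53.  155.2]
lugB [458.1 178.5 155.4]
lugC [609.2 174.8 153.5]
ball [595.7 310.9 175.4]
bottlebody [ 492.5 -275.1   62.3]
neck [ 494.6 -357.5   48.7]
trimmer [ 366.1 -412.     3. ]
cup [ 739.2 -273.7   40.6]
dish [ 731.4 -115.     4.1]
tall [775.2  25.1  24. ]
bowl [766.6 234.2   5.2]
jar [357.7 423.8 160.2]
base corner [478.9 369.9  19.8]
yel [270.  225.9  65. ]
scene 2017 ((667.5717163085938, 139.0033721923828), 205.25555419921875) 114.80832832802967
 lug 128 [612.6 184.8 153.5] 140.2
side 1099 ((666.089111328125, 132.4493408203125), 204.96011352539062) 113.8480909594272
 lug 45 [616.3 161.4 152. ] 149.8
scene 584 [ 497. -293.   54.] [ 456. -391.   20.] [ 525. -232.   77.] top ((490.6662902832031, -308.5130310058594), (66.92825317382812, 152.158203125), 0.30838435888290405)
  neck top 126 ((497.4462890625, -311.61651611328125), (55.11335372924805, 157.0994415283203), 3.6630399227142334) [ 499.98896473 -328.68169666   48.11491521]
side 1199 [ 489. -322.   53.] [ 454. -395.   20.] [ 523. -239.   66.] top ((489.13970947265625, -291.0583801269531), (64.3683853149414, 105.88587951660156), 3.1719443798065186)
  neck top 350 ((488.669677734375, -317.50946044921875), (60.79801559448242, 154.17201232910156), 15.390996932983398) [ 490.413898   -357.78871793   48.41015032]
```

View pics/crop.png

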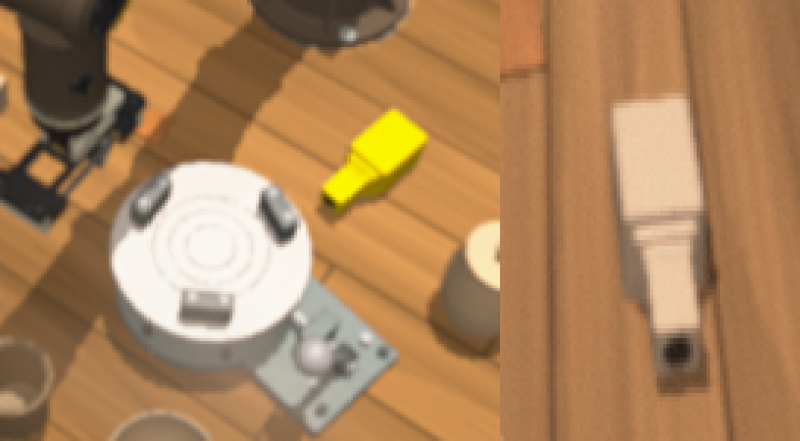

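View pics/wrist0.png

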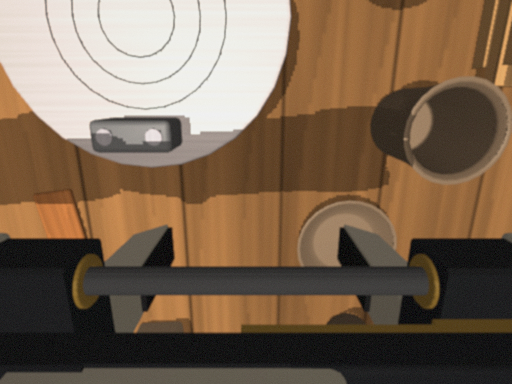

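The close crop confirms it: pale square bottle, dark mouth opening at its right (-y) end, body towards +y. In the wrist view the tool is clear of everything, and one lug is visible at (135,135). Next I refine the wheel axis, the ball and the bottle axis.

Run:
```python
from h import *
from scipy.optimize import least_squares as LS
for nm in("scene","side","wrist"):
    f=np.load(nm+"0.npz");A=f["P"];c0=np.array([535,140.])
    r=np.hypot(A[...,0]-c0[0],A[...,1]-c0[1])
    m=(abs(A[...,2]-115)<4)&(r<140);q=A[m][:,:2].astype(np.float32)
    if len(q)>50: print(nm,"head",len(q),cv2.fitEllipse(cv2.convexHull(q)), A[m][:,2].mean())
    m=(A[...,2]>148)&(A[...,2]<162)&(r<110)
    n,l,st,_=cv2.connectedComponentsWithStats(m.astype(np.uint8))
    for i in range(1,n):
        if st[i,4]>8:q=A[l==i];print("  lug",st[i,4],q.mean(0).round(1),cv2.minAreaRect(q[:,:2].astype(np.float32)))
    b=np.array([596,311,155.]);m=(np.linalg.norm(A-b,axis=-1)<40)&(A[...,2]>140);q=A[m]
    if len(q)>10:
        s=LS(lambda c:np.linalg.norm(q-c,axis=1)-22.5,b-[0,0,5],loss="soft_l1",f_scale=2);print("  ball",len(q),s.x.round(1),np.abs(s.fun).mean().round(1))
    # bottle points
    m=(A[...,2]>56)&(A[...,2]<70)&(np.hypot(A[...,0]-490,A[...,1]+285)<75);q=A[m]
    if len(q)>30:
        print("  bodytop",q.mean(0).round(1))
        for y in range(-345,-225,10):
            z=q[abs(q[:,1]-y)<5]
            if len(z)>4:print("   y",y,len(z),z[:,0].min().round(),z[:,0].max().round(),z[:,2].mean().round())
    m=(A[...,2]>44)&(A[...,2]<56)&(abs(A[...,1]+368)<22)&(abs(A[...,0]-490)<40);q=A[m]
    if len(q)>5: print("  neck",len(q),q.mean(0).round(1),q.min(0).round(),q.max(0).round())
```

```text
scene head 2228 ((534.4972534179688, 138.6007080078125), (236.89993286132812, 241.6887664794922), 128.1561737060547) 115.00214040269448
  lug 111 [534.5  51.  154.8] ((534.1091918945312, 50.27912139892578), (59.44220733642578, 23.998310089111328), 1.251556158065796)
  lug 108 [459.7 183.2 155.1] ((458.8562316894531, 183.03948974609375), (63.24110412597656, 26.43567657470703), 64.3481674194336)
  lug 120 [612.4 184.3 154. ] ((610.9742431640625, 183.8668975830078), (24.590038299560547, 57.3984375), 30.946210861206055)
  ball 156 [599.8 314.1 154. ] 1.6
  bodytop [ 492.  -280.5   63.5]
   y -335 7 470.0 510.0 57.0
   y -325 18 457.0 515.0 62.0
   y -315 31 463.0 520.0 63.0
   y -305 32 460.0 522.0 64.0
   y -295 31 461.0 524.0 65.0
   y -285 34 459.0 522.0 63.0
   y -275 38 457.0 522.0 64.0
   y -265 26 459.0 519.0 64.0
   y -255 33 458.0 521.0 64.0
   y -245 34 458.0 520.0 64.0
   y -235 26 461.0 524.0 63.0
  neck 69 [ 494.1 -367.6   49.2] [ 475. -390.   44.] [ 514. -346.   55.]
side head 1440 ((532.7254028320312, 134.52835083007812), (236.01272583007812, 241.41372680664062), 166.44734
[... 430 characters left out ...]
op [ 488.2 -290.9   62.2]
   y -335 23 470.0 513.0 57.0
   y -325 102 461.0 521.0 60.0
   y -315 72 459.0 520.0 63.0
   y -305 68 459.0 521.0 63.0
   y -295 65 457.0 520.0 63.0
   y -285 68 458.0 520.0 63.0
   y -275 60 456.0 519.0 63.0
   y -265 64 456.0 520.0 63.0
   y -255 62 455.0 519.0 63.0
   y -245 43 458.0 517.0 63.0
   y -235 6 461.0 509.0 61.0
  neck 189 [ 492.7 -368.2   48.1] [ 476. -390.   45.] [ 510. -347.   51.]
wrist head 36063 ((536.1524658203125, 119.55292510986328), (197.87937927246094, 230.6793975830078), 104.2789077758789) 115.26958337586892
  lug 2616 [533.3  50.8 155. ] ((532.0780029296875, 50.604190826416016), (23.17739486694336, 59.601173400878906), 89.98751831054688)
```

Call:
play_rows([
  [[0, 0, 9.8], [-0.31, 3.93, 0], 1],
  [[0, 0, 9.8], [-0.31, 3.93, 0], 1],
  [[0, 0, 9.8], [-0.31, 3.93, 0], 1],
  [[0, 0, 9.8], [-0.31, 3.93, 0], 1],
  [[0, 0, 9.8], [-0.31, 3.93, 0], 1],
  [[0, 0, 9.8], [-0.31, 3.93, 0], 1],
  [[0, 0, 9.8], [-0.31, 3.93, 0], 1],
  [[0, 0, 9.8], [-0.31, 3.93, 0], 1],
  [[0, 0, 0], [0, 0, 0], 1],
])

```text
time_s: 1.27
position: [598.3, 318.6, 226.1]
orientation: [[-0.981, 0.194, -0.002], [0.194, 0.981, 0.002], [0.002, 0.002, -1.0]]
ft_force: [0.5, 0.1, -0.2]
opening: 91.8
grasp_force: 0.0
```

Run:
```python
from h import *
from scipy.optimize import least_squares as LS
s=state();print(s["time_s"],s["joints"].round(1),s["position"].round(1),s["orientation"].round(3).tolist())
for n in("scene","side"):
    d,A=grab(n);b=np.array([600,314,154.]);m=(np.linalg.norm(A-b,axis=-1)<35);q=A[m]
    if len(q)>10:
        f=LS(lambda c:np.linalg.norm(q-c,axis=1)-22.5,b-[0,0,5],loss="soft_l1",f_scale=2);print("ball",len(q),f.x.round(1),np.abs(f.fun).mean().round(1))
```

```text
1.275 [-20.6  31.5 -19.2  80.5  10.4  69.7  38. ] [598.3 318.6 226.1] [[-0.981, 0.194, -0.002], [0.194, 0.981, 0.002], [0.002, 0.002, -1.0]]
ball 156 [599.2 313.5 153.5] 1.3
ball 125 [597.8 311.4 153.2] 1.8
```

Call:
play_rows([
  [[0, 0, 0], [0, -0.2, -2.5], 1],
  [[0, 0, 0], [0, 0, -2.5], 1],
  [[0, 0, 0], [0, 0, -2.0], 1],
  [[0, 0, 0], [0, 0, -1.5], 1],
  [[0, 0, 0], [0, 0, -0.4], 0.8],
  [[0, 0, 0], [0, 0, 0], 0.45],
  [[0, 0, 0], [0, 0, 0], 0.3],
  [[0, 0, 0], [0, 0, 0], 0.3],
  [[0, 0, 0], [0, 0, 0], 0.3],
])

```text
time_s: 2.5
position: [600.3, 312.5, 138.1]
orientation: [[-0.98, 0.201, 0.001], [0.201, 0.98, 0.0], [-0.0, 0.0, -1.0]]
ft_force: [0.2, -0.3, -0.4]
opening: 46.6
grasp_force: 0.0
```

Call:
play_rows([
  [[0, 0, 0], [0, 0, 0], 0.3],
  [[0, 0, 0], [0, 0, 0], 0.3],
  [[0, 0, 0], [-0.65, 0.13, 0.34], 0.3],
  [[0, 0, 0], [-0.65, 0.13, 0.34], 0.3],
  [[0, 0, 0], [-0.65, 0.13, 0.34], 0.3],
  [[0, 0, 0], [-0.65, 0.13, 0.21], 0.3],
  [[0, 0, 0], [-0.65, 0.13, 0.21], 0.3],
  [[0, 0, 0], [-0.65, 0.13, 0.21], 0.3],
  [[0, 0, 0], [-0.65, 0.13, 0.21], 0.3],
  [[0, 0, 0], [-0.68, 0.14, 0.07], 0.3],
  [[0, 0, 0], [-0.68, 0.14, 0.07], 0.3],
])

```text
time_s: 3.88
position: [541.4, 325.0, 158.6]
orientation: [[-0.98, 0.201, 0.002], [0.201, 0.98, 0.001], [-0.001, 0.002, -1.0]]
ft_force: [2.5, 4.4, 4.3]
opening: 43.5
grasp_force: 30.0
```

Call:
play_rows([
  [[0, 0, 0], [-0.68, 0.14, 0.07], 0.3],
  [[0, 0, 0], [-0.68, 0.14, 0.05], 0.3],
  [[0, 0, 0], [-0.68, 0.14, -0.07], 0.3],
  [[0, 0, 0], [-0.68, 0.14, -0.07], 0.3],
  [[0, 0, 0], [-0.6, 0.12, -0.07], 0.3],
  [[0, 0, 0], [-0.4, 0.08, -0.07], 0.3],
  [[0, 0, 0], [0, 0, 0], 0.3],
])

```text
time_s: 4.75
position: [503.0, 332.8, 157.0]
orientation: [[-0.98, 0.2, 0.0], [0.2, 0.98, 0.001], [0.0, 0.001, -1.0]]
ft_force: [0.3, 3.0, 9.0]
opening: 43.5
grasp_force: 30.0
```

Call:
play_rows([
  [[0, 0, 0], [0, 0, 0], 0.5],
  [[0, 0, 0], [0, 0, 0], 0.7],
  [[0, 0, 0], [0, 0, 0], 0.8],
  [[0, 0, 0], [0, 0, 1], 0.8],
  [[0, 0, 0], [0, 0, 2.5], 0.8],
  [[0, 0, 0], [0, 0, 3], 0.8],
  [[0, 0, 1.9], [0.5, -4.7, 0], 0.7],
  [[0, 0, 1.9], [0.5, -4.7, 0], 0.6],
  [[0, 0, 1.9], [0.5, -4.7, 0], 0.6],
  [[0, 0, 1.9], [0.5, -4.7, 0], 0.6],
  [[0, 0, 1.9], [0.5, -4.7, 0], 0.6],
  [[0, 0, 2.0], [0.5, -4.7, 0], 0.6],
  [[0, 0, 0], [0, 0, 0], 0.6],
])

```text
time_s: 6.38
position: [534.3, 44.8, 221.5]
orientation: [[-1.0, 0.009, 0.0], [0.009, 1.0, -0.002], [-0.0, -0.002, -1.0]]
ft_force: [0.3, 0.5, 0.0]
opening: 55.1
grasp_force: 0.0
```

```bash
cat > w.py <<'E'
from h import *
from scipy.optimize import least_squares as LS
def look():
  s=state();print(s["time_s"],s["joints"].round(2).tolist(),s["position"].round(1),s["ft_force"].round(1))
  for n in("scene","side"):
    d,A=grab(n);cv2.imwrite(f"pics/{n}_{s['time_s']:.1f}.png",d["image"])
    for th in(-.56,0,.2,.56):
        b=np.array([527-.98*140*np.sin(th),329+.2*140*np.sin(th),36+140*np.cos(th)])
        q=A[np.linalg.norm(A-b,axis=-1)<30]
        if len(q)>60:
            f=LS(lambda c:np.linalg.norm(q-c,axis=1)-22.5,b,loss="soft_l1",f_scale=2);e=np.abs(f.fun).mean()
            print(n,th,len(q),f.x.round(),e.round(1),"theta",np.arctan2((527-f.x[0])/.98,f.x[2]-36).round(2))
    r=np.hypot(A[...,0]-534,A[...,1]-138);m=(A[...,2]>148)&(A[...,2]<162)&(r<110)
    k,l,st,_=cv2.connectedComponentsWithStats(m.astype(np.uint8))
    for i in range(1,k):
        if st[i,4]>25:q=A[l==i].mean(0);print("  lug",st[i,4],q.round(1),np.degrees(np.arctan2(q[1]-138,q[0]-534)).round(1))
if __name__=="__main__":look()
E
python3 w.py
```

```text
6.375 [4.25, 18.43, -19.16, 101.71, 6.95, 61.02, 72.12] [534.3  44.8 221.5] [0.3 0.5 0. ]
scene 0 90 [530. 332. 192.] 4.3 theta -0.02
scene 0.2 153 [499. 334. 172.] 1.5 theta 0.2
  lug 105 [535.1  50.8 155.1] -89.3
  lug 107 [459.6 182.4 155.2] 149.2
  lug 121 [612.2 185.  154. ] 31.0
side 0.2 115 [498. 332. 172.] 1.8 theta 0.21
  lug 68 [607.9 173.6 153.2] 25.7
  lug 68 [456.2 173.6 153. ] 155.4
  lug 87 [533.   43.1 153.2] -90.6
```

Call:
play_rows([
  [[0, 0, 0], [0, 0, -2.5], 0.6],
  [[0, 0, 0], [0, 0, -2.5], 0.6],
  [[0, 0, 0], [0, 0, -2.5], 0.6],
  [[0, 0, 0], [0, 0, -1.5], 0.6],
  [[0, 0, 0], [0, 0, -0.6], 0.4],
  [[0, 0, 0], [0, 0, 0], 0.2],
  [[0, 0, 0], [0, 0, 0], 0.1],
  [[0, 0, 0], [0, 0, 0], 0.1],
])

```text
time_s: 7.48
position: [534.4, 50.1, 125.9]
orientation: [[-1.0, 0.002, 0.001], [0.002, 1.0, 0.0], [-0.001, 0.0, -1.0]]
ft_force: [-1.0, 0.4, 1.7]
opening: 23.6
grasp_force: 30.0
```

Call:
play_rows([
  [[0, 0, 2], [0.31, 0, 0], 0.1],
  [[0, 0, 2], [0.31, 0.02, 0], 0.1],
  [[0, 0, 2], [0.3, 0.03, 0], 0.1],
  [[0, 0, 2], [0.3, 0.04, 0], 0.1],
])

```text
time_s: 7.98
position: [546.8, 51.2, 125.9]
orientation: [[-0.99, -0.14, 0.001], [-0.14, 0.99, 0.001], [-0.001, 0.0, -1.0]]
ft_force: [-1.4, 1.3, 6.0]
opening: 23.9
grasp_force: 30.0
```

```bash
python3 w.py
```

```text
7.975 [4.04, 25.68, -20.21, 106.44, 11.29, 49.75, 76.41] [546.8  51.2 125.9] [-1.4  1.3  6. ]
scene 0.2 70 [498. 337. 180.] 3.2 theta 0.2
  lug 108 [453.8 170.8 155. ] 157.8
  lug 47 [564.3  51.  154.9] -70.8
  lug 126 [605.4 193.9 153.4] 38.1
side 0.56 113 [453. 341. 153.] 1.7 theta 0.57
  lug 29 [613.4 172.4 153.5] 23.4
  lug 66 [450.6 161.8 153.1] 164.1
  lug 26 [523.4  40.4 152.8] -96.2
```

Call:
play_rows([
  [[0, 0, 0], [0, 0, 0], 0.3],
  [[0, 0, 0], [0, 0, 0], 0.5],
  [[0, 0, 0], [0, 0, 0], 0.6],
])

```text
time_s: 8.45
position: [546.0, 50.6, 125.0]
orientation: [[-0.991, -0.137, -0.0], [-0.137, 0.991, -0.0], [0.0, -0.0, -1.0]]
ft_force: [-0.3, -0.0, -0.5]
opening: 43.1
grasp_force: 0.0
```

```bash
python3 w.py
```

```text
8.45 [4.03, 25.71, -20.13, 106.53, 11.29, 49.72, 76.29] [546.   50.6 125. ] [-0.3 -0.  -0.5]
scene 0.56 151 [455. 343. 154.] 1.8 theta 0.56
  lug 108 [453.5 171.2 154.7] 157.6
  lug 43 [564.3  53.5 154.7] -70.3
  lug 124 [604.7 195.7 153.7] 39.2
side 0.56 113 [453. 341. 154.] 2.0 theta 0.57
  lug 30 [612.4 175.2 153. ] 25.4
  lug 67 [450.7 162.1 153.1] 163.8
```

Call:
play_rows([
  [[0, 0, 0], [0, 0, 2], 0.6],
  [[0, 0, 0], [0, 0, 3.5], 0.8],
  [[0, 0, 0], [0, 0, 3.5], 1],
  [[0, 0, -10.5], [-0.63, -4.68, 0], 1],
  [[0, 0, -10.5], [-0.63, -4.68, 0], 1],
  [[0, 0, -10.5], [-0.63, -4.68, 0], 1],
  [[0, 0, -10.5], [-0.63, -4.68, -0.5], 1],
  [[0, 0, -10.5], [-0.63, -4.68, -1], 1],
  [[0, 0, -10.5], [-0.63, -4.68, -1], 1],
  [[0, 0, -10.5], [-0.63, -4.68, -1], 1],
  [[0, 0, -10.5], [-0.63, -4.68, -1], 1],
  [[0, 0, -10.5], [-0.63, -4.68, -1], 1],
  [[10, 0, 0], [0, 0, -0.5], 1],
  [[10, 0, 0], [0, 0, -0.5], 1],
  [[10, 0, 0], [0, 0, 0], 1],
  [[0, 0, 0], [0, 0, 0], 1],
])

```text
time_s: 10.55
position: [486.8, -373.5, 146.5]
orientation: [[-0.052, 0.999, -0.001], [0.863, 0.046, 0.503], [0.502, 0.025, -0.864]]
ft_force: [0.1, -0.0, -0.4]
opening: 92.0
grasp_force: 0.0
```

Run:
```python
from h import *
s=state();print(s["time_s"],s["joints"].round(2).tolist(),s["position"].round(1),s["orientation"].round(3).tolist())
for n in("wrist","scene","side"):
    d,A=grab(n);cv2.imwrite(f"pics/pre_{n}.png",d["image"])
    m=(A[...,2]>58)&(A[...,2]<69)&(A[...,1]>-322)&(A[...,1]<-225)&(abs(A[...,0]-489)<50);q=A[m].astype(np.float32)
    if len(q)>50:print(n,len(q),cv2.minAreaRect(q[:,:2]),q.mean(0))
    m=(A[...,2]>45)&(A[...,2]<54)&(A[...,1]<-345)&(A[...,1]>-400)&(abs(A[...,0]-492)<40);q=A[m].astype(np.float32)
    if len(q)>20:print("  neck",len(q),cv2.minAreaRect(q[:,:2]),q.mean(0))
```

```text
10.55 [44.77, 42.02, 0.12, 78.87, -21.11, 82.04, 55.11] [ 486.8 -373.5  146.5] [[-0.052, 0.999, -0.001], [0.863, 0.046, 0.503], [0.502, 0.025, -0.864]]Traceback (most recent call last):
  File "<stdin>", line 6, in <module>
cv2.error: OpenCV(4.12.0) /io/opencv/modules/imgproc/src/convhull.cpp:143: error: (-215:Assertion failed) total >= 0 && (depth == CV_32F || depth == CV_32S) in function 'convexHull'
```

View pics/pre_wrist.png

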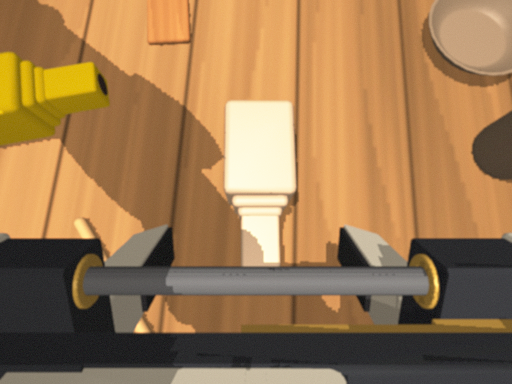

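The wrist view shows the pale bottle centred between the fingers: body (227-294, 100-192), neck centred at 261, square to the closing line. I go in along the tool axis and close.

Call:
play_rows([
  [[0, 0, 0], [0.2, 1.5, -2.5], 1],
  [[0, 0, 0], [0, 1.5, -2.5], 1],
  [[0, 0, 0], [0, 1.5, -2.5], 1],
  [[0, 0, 0], [0, 1.5, -2.5], 1],
  [[0, 0, 0], [0, 1, -1.7], 1],
  [[0, 0, 0], [0, 0.7, -1.1], 1],
  [[0, 0, 0], [0, 0, 0], 0.8],
  [[0, 0, 0], [0, 0, 0], 0.65],
  [[0, 0, 0], [0, 0, 0], 0.6],
  [[0, 0, 0], [0, 0, 0], 0.6],
  [[0, 0, 0], [0, 0, 0], 0.6],
])

```text
time_s: 11.98
position: [491.2, -294.3, 22.8]
orientation: [[-0.059, 0.998, 0.0], [0.865, 0.051, 0.499], [0.498, 0.03, -0.866]]
ft_force: [-2.2, -1.5, 6.2]
opening: 64.2
grasp_force: 29.7
```

Call:
play_rows([
  [[0, 0, 0], [0, 0, 1], 0.6],
  [[0, 0, 0], [0, 0, 2], 0.6],
  [[0, 0, 0], [0, 0, 3], 0.6],
  [[0, 0, 0], [0, 0, 3], 0.6],
  [[0, 0, 0], [0, 0, 3], 0.6],
  [[-6, -0.3, 0], [0, 1, 3], 0.6],
  [[-6, -0.3, 0], [0.3, 2, 3], 0.6],
  [[-6, -0.3, 0], [0.3, 2, 3], 0.6],
  [[-6, -0.3, 0], [0.3, 2, 2], 0.6],
  [[-6, -0.3, 0], [0.3, 2, 2], 0.6],
  [[0, 0, 0], [0, 0, 0], 0.6],
])

```text
time_s: 13.35
position: [505.0, -198.5, 275.5]
orientation: [[-0.073, 0.997, 0.03], [0.997, 0.073, -0.0], [-0.002, 0.03, -1.0]]
ft_force: [0.2, 0.4, -3.4]
opening: 64.8
grasp_force: 29.6
```

Run:
```python
from h import *
s=state();print(s["time_s"],s["joints"].round(2).tolist(),s["position"].round(1),s["orientation"].round(3).tolist(),s["opening"],s["ft_force"].round(1))
for n in("side",):
    d,A=grab(n);cv2.imwrite(f"pics/lift_{n}.png",d["image"])
```

```text
13.35 [15.09, 14.06, 1.32, 98.99, -0.88, 65.31, 20.94] [ 505.  -198.5  275.5] [[-0.073, 0.997, 0.03], [0.997, 0.073, -0.0], [-0.002, 0.03, -1.0]] 64.83558041281955 [ 0.2  0.4 -3.4]
```

View pics/lift_side.png

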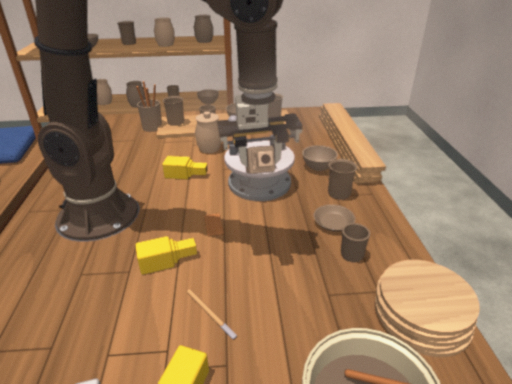

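Call:
play_rows([
  [[-6, -0.3, 0], [0.3, 3, 0.5], 0.6],
  [[-6, -0.3, 0], [0.3, 3.3, 0.5], 0.6],
  [[-6, -0.3, 0], [0.3, 3.3, 0], 0.6],
  [[-6, -0.3, 0], [0.3, 3.3, 0], 0.6],
  [[-6, -0.3, 0], [0.3, 3.3, 0], 0.6],
  [[-6, -0.3, 0], [0.3, 3.3, 0], 0.6],
  [[-6, -0.3, 0], [0.3, 3.3, 0], 0.6],
  [[-6, -0.3, 0], [0.3, 3.3, 0], 0.6],
  [[-6, -0.3, 0], [0.3, 3.3, 0], 0.6],
  [[-6, -0.3, 0], [0.3, 3.3, 0], 0.6],
  [[0, 0, 0], [0, 0, 0], 0.6],
  [[0, 0, 0], [0, 0, 0], 0.6],
])

```text
time_s: 14.9
position: [533.6, 122.4, 281.7]
orientation: [[-0.041, 0.997, 0.066], [0.496, 0.077, -0.865], [-0.867, -0.003, -0.497]]
ft_force: [-0.8, 0.3, -2.2]
opening: 64.7
grasp_force: 29.6
```

Run:
```python
from h import *
s=state();print(s["time_s"],s["joints"].round(2).tolist(),s["position"].round(1),s["orientation"].round(3).tolist(),s["opening"],s["ft_force"].round(1))
ims=[]
for n in("side","scene"):
    d,A=grab(n);ims.append(d["image"]); np.savez(f"up_{n}.npz",P=A,im=d["image"])
cv2.imwrite("pics/up.png",np.hstack([cv2.resize(ims[0][30:230,170:370],(400,400)),cv2.resize(ims[1][130:330,200:400],(400,400))]))
```

```text
14.9 [-42.16, 36.46, -5.3, 90.11, 43.07, 101.16, -53.96] [533.6 122.4 281.7] [[-0.041, 0.997, 0.066], [0.496, 0.077, -0.865], [-0.867, -0.003, -0.497]] 64.6570818035176 [-0.8  0.3 -2.2]
```

View pics/up.png

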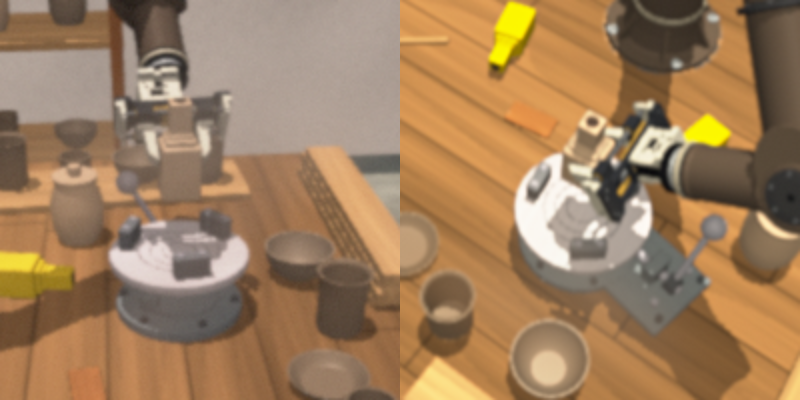

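The crops show the bottle upright in the gripper above the wheel: body at (180,165) and neck at (180,115) in the left crop, mouth at (592,125) in the right. The lever is home. Now I measure its tilt and position.

```bash
cat > b.py <<'E'
from h import *
def meas(z0,A,c,nm):
    # z0: expected foot height; c: expected axis xy
    near=(np.hypot(A[...,0]-c[0],A[...,1]-c[1])<60)
    m=near&(A[...,2]>z0+8)&(A[...,2]<z0+84)&(A[...,1]<c[1]-18)&(abs(A[...,0]-c[0])<24); q=A[m]
    if len(q)>30:
        M=np.c_[q[:,0],q[:,2],np.ones(len(q))]; w=np.ones(len(q),bool)
        for _ in range(4):
            k=np.linalg.lstsq(M[w],q[w,1],rcond=None)[0]; r=q[:,1]-M@k; w=abs(r)<5
        zm=z0+45; print(nm,"front",w.sum(),"dy/dx",k[0].round(3),"dy/dz",k[1].round(3),"y at mid",(k@[c[0],zm,1]).round(1),"rms",r[w].std().round(1))
    m=near&(A[...,2]>z0+4)&(A[...,2]<z0+150)&(A[...,1]<c[1]+5)
    xs=[]
    for z in list(range(int(z0)+10,int(z0)+86,12))+[z0+118,z0+128,z0+138]:
        q=A[m&(abs(A[...,2]-z)<5)]
        if len(q)>5: xs.append((z,len(q),q[:,0].min().round(),q[:,0].max().round(),q[:,1].min().round()))
    print(nm,*xs,sep="\n  ")
    q=A[near&(A[...,2]>z0+60)&(A[...,1]<c[1]+40)]; 
    t=A[near&(A[...,2]>z0+149)&(A[...,2]<z0+163)&(abs(A[...,0]-c[0])<25)&(abs(A[...,1]-c[1])<25)]
    if len(t)>3:print("  mouth",len(t),t.mean(0).round(1),t.min(0).round(),t.max(0).round(),cv2.minAreaRect(t[:,:2].astype(np.float32)))
E
python3 - <<'E'
from b import *
for n in("side","scene"):meas(222,np.load(f"up_{n}.npz")["P"],(534,132),n)
E
```

```text
side front 332 dy/dx 0.044 dy/dz 0.004 y at mid 98.1 rms 2.1
side
  (232, 56, np.float64(501.0), np.float64(564.0), np.float64(94.0))
  (244, 61, np.float64(501.0), np.float64(564.0), np.float64(93.0))
  (256, 59, np.float64(501.0), np.float64(564.0), np.float64(92.0))
  (268, 66, np.float64(501.0), np.float64(563.0), np.float64(92.0))
  (280, 85, np.float64(484.0), np.float64(580.0), np.float64(92.0))
  (292, 100, np.float64(484.0), np.float64(579.0), np.float64(94.0))
  (304, 93, np.float64(484.0), np.float64(579.0), np.float64(92.0))
  (340, 39, np.float64(516.0), np.float64(548.0), np.float64(110.0))
  (350, 36, np.float64(516.0), np.float64(548.0), np.float64(108.0))
  (360, 41, np.float64(516.0), np.float64(552.0), np.float64(110.0))
  mouth 58 [532.2 122.9 375.7] [517. 109. 371.] [551. 142. 378.] ((534.02392578125, 125.30801391601562), (33.44221496582031, 32.590980529785156), 3.1806023120880127)
scene
  (232, 11, np.float64(563.0), np.float64(566.0), np.float64(103.0))
  (244, 15, np.float64(563.0), np.float64(567.0), np.float64(103.0))
  (256, 11, np.float64(562.0), np.float64(567.0), np.float64(105.0))
  (268, 8, np.float64(564.0), np.float64(567.0), np.float64(104.0))
  (280, 7, np.float64(565.0), np.float64(567.0), np.float64(105.0))
  (292, 17, np.float64(563.0), np.float64(582.0), np.float64(103.0))
  (304, 38, np.float64(487.0), np.float64(579.0), np.float64(98.0))
  (340, 9, np.float64(547.0), np.float64(552.0), np.float64(120.0))
  (350, 11, np.float64(548.0), np.float64(552.0), np.float64(116.0))
  (360, 16, np.float64(548.0), np.float64(552.0), np.float64(116.0))
  mouth 119 [536.6 131.9 378. ] [517. 114. 372.] [553. 148. 384.] ((534.808837890625, 131.73951721191406), (35.4853401184082, 33.49248504638672), 2.0828819274902344)
```

Call:
play_rows([
  [[0, 0, 0], [0, 0.3, -1], 0.6],
  [[0, 0, 0], [0, 0.3, -2], 0.6],
  [[0, 0, 0], [0, 0, -2], 0.6],
  [[0, 0, 0], [0, 0, -2], 0.6],
  [[0, 0, 0], [0, 0, -1.5], 0.6],
  [[0, 0, 0], [0, 0, -0.8], 0.6],
  [[0, 0, 0], [0, 0, -0.4], 0.6],
  [[0, 0, 0], [0, 0, 0], 0.6],
  [[0, 0, 0], [0, 0, 0], 0.6],
])

```text
time_s: 16.12
position: [533.6, 129.7, 185.6]
orientation: [[-0.04, 0.997, 0.069], [0.496, 0.079, -0.864], [-0.867, -0.001, -0.498]]
ft_force: [0.5, 0.6, -2.1]
opening: 64.6
grasp_force: 29.6
```

Run:
```python
from b import *
s=state();z=s["position"][2]-59;print(s["time_s"],s["position"].round(1),s["orientation"].round(3).tolist(),s["ft_force"].round(1),"foot",z)
for n in("side","scene"):
    d,A=grab(n);meas(z,A,(534,137),n)
```

```text
16.125 [533.6 129.7 185.6] [[-0.04, 0.997, 0.069], [0.496, 0.079, -0.864], [-0.867, -0.001, -0.498]] [ 0.5  0.6 -2.1] foot 126.64820177519167
side front 284 dy/dx 0.043 dy/dz -0.003 y at mid 105.3 rms 1.9
side
  (136, 49, np.float64(501.0), np.float64(563.0), np.float64(100.0))
  (148, 53, np.float64(501.0), np.float64(562.0), np.float64(100.0))
  (160, 55, np.float64(501.0), np.float64(562.0), np.float64(99.0))
  (172, 54, np.float64(501.0), np.float64(566.0), np.float64(100.0))
  (184, 70, np.float64(485.0), np.float64(579.0), np.float64(99.0))
  (196, 86, np.float64(485.0), np.float64(581.0), np.float64(100.0))
  (208, 85, np.float64(483.0), np.float64(579.0), np.float64(100.0))
  (np.float64(244.64820177519167), 30, np.float64(517.0), np.float64(550.0), np.float64(116.0))
  (np.float64(254.64820177519167), 33, np.float64(516.0), np.float64(550.0), np.float64(116.0))
  (np.float64(264.64820177519164), 33, np.float64(516.0), np.float64(550.0), np.float64(117.0))
  mouth 54 [533.  131.2 279.6] [517. 116. 276.] [551. 154. 283.] ((533.7958374023438, 135.9533233642578), (33.516902923583984, 38.35105514526367), 3.031357526779175)
scene
  (136, 10, np.float64(562.0), np.float64(566.0), np.float64(112.0))
  (148, 10, np.float64(563.0), np.float64(566.0), np.float64(113.0))
  (160, 9, np.float64(562.0), np.float64(567.0), np.float64(114.0))
  (184, 7, np.float64(563.0), np.float64(567.0), np.float64(110.0))
  (196, 9, np.float64(563.0), np.float64(574.0), np.float64(116.0))
  (208, 33, np.float64(485.0), np.float64(579.0), np.float64(106.0))
  (np.float64(244.64820177519167), 6, np.float64(548.0), np.float64(552.0), np.float64(126.0))
  (np.float64(254.64820177519167), 11, np.float64(547.0), np.float64(552.0), np.float64(123.0))
  mouth 103 [535.4 139.5 281.8] [517. 123. 276.] [553. 157. 289.] ((535.0598754882812, 139.53414916992188), (34.422096252441406, 33.91642761230469), 2.6119229793548584)
```

Call:
play_rows([
  [[0, 0, 0], [0, -0.15, -0.3], 0.6],
  [[0, 0, 0], [0, 0, -0.3], 0.6],
  [[0, 0, 0], [0, 0, -0.2], 0.6],
  [[0, 0, 0], [0, 0, -0.1], 0.6],
  [[0, 0, 0], [0, 0, 0], 0.6],
  [[0, 0, 0], [0, 0, 0], 0.6],
])

```text
time_s: 16.98
position: [533.4, 128.1, 176.2]
orientation: [[-0.041, 0.997, 0.068], [0.496, 0.08, -0.865], [-0.867, -0.001, -0.498]]
ft_force: [0.6, 0.2, -3.2]
opening: 64.5
grasp_force: 29.6
```

Call:
play_rows([
  [[0, 0, 0], [0, 0, -0.1], 0.6],
  [[0, 0, 0], [0, 0, 0], 0.6],
  [[0, 0, 0], [0, 0, -0.1], 0.6],
  [[0, 0, 0], [0, 0, 0], 0.6],
  [[0, 0, 0], [0, 0, 0], 0.6],
])

```text
time_s: 17.6
position: [533.4, 128.1, 174.6]
orientation: [[-0.04, 0.997, 0.068], [0.496, 0.079, -0.865], [-0.868, -0.001, -0.497]]
ft_force: [-2.0, 2.1, 3.3]
opening: 64.5
grasp_force: 29.6
```

Call:
play_rows([
  [[0, 0, 0], [0, 0, 0], 0.68],
  [[0, 0, 0], [0, 0, 0], 0.74],
  [[0, 0, 0], [0, 0, 0], 0.8],
  [[0, 0, 0], [0, 0, 0], 0.9],
  [[0, 0, 0], [0, 0, 0], 1],
  [[0, 0, 0], [0, 0, 0], 1],
])

```text
time_s: 18.35
position: [533.4, 128.1, 174.1]
orientation: [[-0.041, 0.997, 0.068], [0.496, 0.08, -0.865], [-0.867, -0.001, -0.498]]
ft_force: [-0.8, 0.8, -0.4]
opening: 91.2
grasp_force: 0.0
```

Run:
```python
from b import *
s=state();print(s["time_s"],s["position"].round(1),s["ft_force"].round(1),s["opening"])
for n in("side","scene"):
    d,A=grab(n);meas(115,A,(534,137),n)
```

```text
18.35 [533.4 128.1 174.1] [-0.8  0.8 -0.4] 91.22995431977694
side front 272 dy/dx 0.065 dy/dz -0.011 y at mid 104.0 rms 2.1
side
  (125, 30, np.float64(501.0), np.float64(563.0), np.float64(98.0))
  (137, 50, np.float64(501.0), np.float64(562.0), np.float64(100.0))
  (149, 54, np.float64(500.0), np.float64(562.0), np.float64(97.0))
  (161, 53, np.float64(501.0), np.float64(582.0), np.float64(99.0))
  (173, 70, np.float64(475.0), np.float64(589.0), np.float64(98.0))
  (185, 88, np.float64(475.0), np.float64(592.0), np.float64(98.0))
  (197, 76, np.float64(475.0), np.float64(586.0), np.float64(98.0))
  (233, 32, np.float64(515.0), np.float64(546.0), np.float64(114.0))
  (243, 27, np.float64(515.0), np.float64(547.0), np.float64(114.0))
  (253, 37, np.float64(515.0), np.float64(547.0), np.float64(115.0))
  mouth 57 [531.6 129.8 268.3] [516. 117. 264.] [550. 152. 272.] ((532.2783813476562, 134.49525451660156), (33.58144760131836, 35.10871124267578), 3.8469738960266113)
scene
  (125, 17, np.float64(526.0), np.float64(593.0), np.float64(81.0))
  (161, 9, np.float64(562.0), np.float64(566.0), np.float64(108.0))
  (173, 9, np.float64(563.0), np.float64(565.0), np.float64(112.0))
  (185, 28, np.float64(484.0), np.float64(590.0), np.float64(111.0))
  (197, 32, np.float64(476.0), np.float64(591.0), np.float64(106.0))
  (233, 7, np.float64(547.0), np.float64(551.0), np.float64(123.0))
  (243, 7, np.float64(548.0), np.float64(552.0), np.float64(124.0))
  (253, 8, np.float64(546.0), np.float64(552.0), np.float64(124.0))
  mouth 107 [534.5 138.2 270.3] [515. 120. 264.] [552. 155. 276.] ((533.0768432617188, 137.193115234375), (35.2196044921875, 36.680938720703125), 88.72871398925781)
```

Call:
play_rows([
  [[0, 0, 0], [-0.05, 0.65, 0.37], 1],
  [[0, 0, 0], [-0.1, 1.3, 0.75], 1],
  [[0, 0, 0], [-0.1, 1.3, 0.75], 1],
  [[0, 0, 0], [-0.1, 1.3, 0.75], 1],
  [[0, 0, 0], [-0.1, 1.3, 0.75], 1],
  [[0, 0, 0], [-0.1, 1.3, 0.75], 1],
  [[0, 0, 0], [-0.1, 1.3, 0.75], 1],
  [[0, 0, 0], [-0.1, 1.3, 0.9], 1],
  [[0, 0, 0], [-0.1, 1.3, 1.5], 1],
  [[0, 0, 0], [0, 0, 2], 1],
  [[0, 0, 0], [0, 0, 2], 1],
  [[0, 0, 0], [0, 0, 0], 1],
  [[0, 0, 0], [0, 0, 0], 1],
])

```text
time_s: 20.08
position: [524.9, 238.1, 286.8]
orientation: [[-0.041, 0.997, 0.068], [0.496, 0.079, -0.865], [-0.867, -0.001, -0.498]]
ft_force: [0.8, 0.4, 0.1]
opening: 91.3
grasp_force: 0.0
```

Run:
```python
from b import *
import w
w.look()
ims=[]
for n in("side","scene"):
    d,A=grab(n);meas(115,A,(534,137),n);ims.append(d["image"])
cv2.imwrite("pics/end.png",cv2.resize(np.hstack(ims),(800,300)))
```

```text
20.075 [-49.13, 42.64, -5.59, 77.0, 39.94, 109.98, -54.15] [524.9 238.1 286.8] [0.8 0.4 0.1]
scene 0.56 121 [455. 343. 153.] 1.9 theta 0.56
  lug 108 [453.4 171.  155.1] 157.7
  lug 109 [548.2  52.1 155.2] -80.6
  lug 48 [555.5 145.7 154.7] 19.7
  lug 119 [604.9 194.8 153.7] 38.7
side 0.56 114 [453. 340. 153.] 1.8 theta 0.57
  lug 70 [601.6 184.2 152.7] 34.3
  lug 64 [451.2 163.9 153.1] 162.6
  lug 74 [531.8 104.5 155.3] -93.8
  lug 94 [544.1  43.2 153. ] -83.9
side front 267 dy/dx 0.06 dy/dz 0.004 y at mid 103.7 rms 2.1
side
  (125, 24, np.float64(500.0), np.float64(563.0), np.float64(97.0))
  (137, 55, np.float64(500.0), np.float64(562.0), np.float64(99.0))
  (149, 48, np.float64(500.0), np.float64(562.0), np.float64(97.0))
  (161, 54, np.float64(500.0), np.float64(562.0), np.float64(98.0))
  (173, 56, np.float64(501.0), np.float64(562.0), np.float64(98.0))
  (185, 55, np.float64(501.0), np.float64(562.0), np.float64(97.0))
  (197, 66, np.float64(501.0), np.float64(564.0), np.float64(99.0))
  (233, 31, np.float64(515.0), np.float64(547.0), np.float64(113.0))
  (243, 33, np.float64(
[... 436 characters left out ...]
.float64(562.0), np.float64(568.0), np.float64(110.0))
  (161, 14, np.float64(562.0), np.float64(566.0), np.float64(109.0))
  (173, 14, np.float64(561.0), np.float64(566.0), np.float64(111.0))
  (185, 12, np.float64(561.0), np.float64(567.0), np.float64(110.0))
  (197, 21, np.float64(528.0), np.float64(568.0), np.float64(105.0))
  (233, 8, np.float64(546.0), np.float64(551.0), np.float64(125.0))
  (243, 8, np.float64(547.0), np.float64(551.0), np.float64(125.0))
  (253, 13, np.float64(546.0), np.float64(551.0), np.float64(122.0))
  mouth 104 [534.1 138.  270.3] [516. 121. 265.] [551. 154. 275.] ((533.339111328125, 137.5259552001953), (33.864078521728516, 34.56214904785156), 89.7789535522461)
```

View pics/end.png

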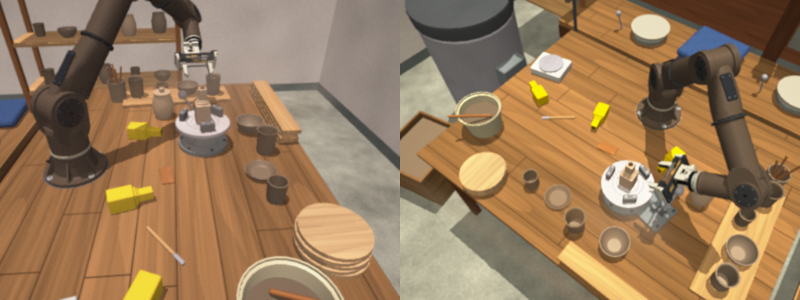

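The bottle stands upright in the middle of the wheel ((202,110) in the left picture, (628,178) in the right), the lever is home at 0.56 rad, the other ware is in place and the gripper is clear.

```bash
python3 -c "
from cell import *
print(job_done())"
```

```text
the job is handed in; nothing more can be done
None
```

The job is handed in at about 20 s: the lever is fully home in slow (0.56 rad) with the teeth meshed, the bottle stands upright about 1–2 mm from the wheel's centre, and in the final pictures the other ware looks undisturbed.

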